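# Vent and zero the bench pressure calibrator

### The arm

A 6-joint arm with a two-finger parallel gripper is mounted at the origin on the work surface; the furniture and walls round the work are solid. World frame = base frame: x ahead of the robot, y to its left, z up, the work surface at z = 0. Lengths are in m, angles in rad, forces in N, time in s.
With the tool pointing down it reaches from about 0.35 to 0.725 m from the base axis. Payload 4.3 kg.
Tool frame: the origin (TCP) lies midway between the tips of the shut fingers; the grasp point (between the pads) lies 19 mm behind it (bot.pinch_z is the distance from the TCP to the grasp point, in m); z points along the fingers, y is the line along which they close (so a half turn about z gives the same grasp; the last joint's range is limited). The gripper opens to 85 mm and grips with 20 to 120 N. Pads are 22 mm wide; open, the fingers measure 114 mm over their backs; the gripper's body (76 mm by 85 mm) begins 54 mm behind the grasp point. The pads swing forward as they close: fully open they stand 13 mm farther back than shut.
Start: joints at [-1.222, 0.377, 0.081, 1.274, 0, 1.46], TCP at [0.255, -0.516, 0.231] pointing down, gripper open.
Joint ranges: [-2.72, 2.72], [-0.84, 1.66], [-1.02, 1.22], [-1.77, 2.12], [-1.37, 1.28], [-3.14, 3.14]. Speed limits (rad/s): [2.57, 2.57, 3.14, 3.14, 3.14, 3.14].

### API

Orientations are given as a 3x3 rotation matrix whose columns are the frame's x, y, z axes.
In Python, from cell import bot, vision, finish_job gives the robot as it stands. The module is installed in compiled form; this text tells all that it offers.
- The arm moves only by the shell command python3 -m crank 'ROWS' [FORCE]. ROWS is JSON, one flat list of numbers, 7 for each row, row after row: the shift along the tool's x, y, z in cm, then the turn, a rotation vector about the tool's x, y, z in units of 8 degrees (1.0 is 8 degrees), then the opening, from 0 (shut) to 1 (fully open). A call has 1 to 8 rows; each row shifts and turns the commanded pose from where the row before left it, along the tool's axes as they then stand; what a row does not reach is not made up. A row lasts 1/10 s, in which the tool goes at most 50 mm and 8.59 degrees, less where a joint would pass 70% of its speed; a pose out of reach is approached as far as the arm can. A call with a gripper value outside its range is refused whole. The fingers move at their own pace and stop on an object; FORCE is the grip in N (left out, the last holds). Time passes only in rows, so rows that do not move let the fingers close. It gives the time, the measured TCP pose, the force, the opening and the grip force at its end, in the units of the state.
- bot.sense(): the state, without advancing time (a new reading comes with each control period).
- vision.get_image(name): name is "scene" or "top"; returns the picture (400x640x3 uint8, red, green, blue); there is no depth.
- vision.get_calibration(name): a dict with "fx", "fy", "cx", "cy" (pixels), "dist_coeffs" ([k1, k2, p1, p2, k3] as OpenCV has them; the pictures are not rectified), "position" and "orientation" of the camera in the world. Camera axes: x right, y down, z forward; pixel columns grow to the right and rows downward; lengths in m; the calibration is good to about 2 mm. A picture is of the moment at which its call begins. get_calibration takes no time and is no camera call.
- finish_job(): hands the job in; it is judged then, once.
The state is a dict: "time": time; "joint_positions": joint angles; "qd": joint speeds; "tau": joint torques, N m; "eef_pos": TCP position; "eef_rot": TCP orientation; "wrist_force": force on the tool from outside, world axes, zero at the start; "moment": the same for the moment, N m; "grip_width": finger opening in m; "grip_force": force on a finger pad.
Only numpy, scipy, OpenCV 4.12 (cv2) and the standard library are available. Lean on these libraries where they do the work, as an engineer would, in place of code of your own. Each camera call takes 0.05 s, during which the arm holds its last target. There are 200 camera calls.

### The job

Get the calibrator ready for the day's gauge: slowly swing its hinged cover all the way back to its stop, then press three keys fully down one after another: the round power key, then the leftmost key of the row of four (vent), held down for about two seconds, then the rightmost key of that row (zero), leaving the two keys between them alone. Then swing the cover fully shut again without slamming it, so that dust stays out while the instrument settles, and leave the gauge, the mug and the oil bottle where they stand.

Things in the scene. Friction and masses are not known exactly. Their poses are not given: they have to be found in the camera images.
- calibrator_unit: Bench pressure calibrator: a low grey case 170 mm deep (x) by 240 mm wide (y), too heavy to shift. Origin: centre of its underside, at worktop height; x points from its front (robot's side) to its back, y to the left seen from the robot, z up. The flat key panel is its top face, 60 mm up; the display lies behind the keys. A hinged cover lies over it all and hides the keys while shut.
- cover (a joint): Angle of the cover: 0 = shut, 1.75 rad (100 degrees) = fully open at its stop, leaning a little back past upright. A friction hinge: the cover stays wherever it is left; moving it takes 1 to 4 N at the tab. It may be a little ajar at the start. The cover is a grey shell 155 mm deep, 236 mm wide and 20 mm high with a pull tab in the middle of its front edge.
- cover_hinge (a point): Middle of the cover's hinge line, fixed to the case: 70 mm behind the case's centre, 60 mm above the worktop. The hinge line runs along the calibrator's y axis. Axes as the calibrator's.
- cover_tab (a point): Middle of the pull tab's grip, moving and turning with the cover: 181 mm in front of the hinge line and 10 mm above it when shut (70 mm above the worktop). Tab: 36 mm wide (y), 12 mm thick, standing 41 mm out from the cover's edge; the point is 26 mm out. Pinched across its width it turns between the fingers, so an upright gripper can follow the arc. Open, the tab points up.
- power_key_top (a point): Middle of the top of the round power key, 28 mm across, alone at the right end of the panel: 50 mm in front of the case's centre, 90 mm to its right. Every key stands 10 mm proud of the panel (70 mm above the worktop) and goes straight down 6 mm against a spring, 2 N to start and 5 N at the bottom, where it stops hard.
- power_key (a joint): Travel of the power key in m: 0 = up, 0.006 = fully down. It springs back when let go.
- vent_key_top (a point): Middle of the top of the vent key, the leftmost of the row of four equal oblong keys in front of the display, each 22 mm deep (x) and 28 mm wide (y). The row is 50 mm in front of the case's centre at a pitch of 42 mm: 90, 48 and 6 mm to the left of the centre and 36 mm to the right. Height, travel and spring as the power key.
- vent_key (a joint): Travel of the vent key in m: 0 = up, 0.006 = fully down, springs back.
- zero_key_top (a point): Middle of the top of the zero key, the rightmost of the row of four oblong keys, 54 mm to the left of the round power key. Same size, height, travel and spring as the vent key.
- zero_key (a joint): Travel of the zero key in m: 0 = up, 0.006 = fully down, springs back.
- inner_key_left (a joint): Travel in m of the second key from the left in the row of four (not to be pressed).
- inner_key_right (a joint): Travel in m of the third key from the left in the row of four (not to be pressed).
- test_gauge: Bystander: black round pressure gauge, 168x138x47 mm, lying on its back to the right of the calibrator. Origin: middle of its underside.
- tea_mug: Bystander: white tea mug, 76x110x86 mm, to the right behind. Origin: middle of its underside.
- oil_bottle: Bystander: slim dropper bottle, 35 mm across and 112 mm tall, standing on the right. Origin: middle of its underside.

How it is judged:
On the way, in this order (a step that is already met when the one before it is completed fails the run):
1. the cover has been swung back to its stop (past 1.65 of 1.75 rad) (value of joint cover above 1.65 rad), for 0.2 s.
2. the round power key is pressed at least 4.5 of its 6 mm, alone, with the cover open (value of joint power_key above 0.0045 m and value of joint each of vent_key, zero_key below 0.002 m and value of joint cover above 1.5 rad), for 0.1 s.
3. then the vent key is held down at least 4.5 mm, alone, for 1.3 s (value of joint vent_key above 0.0045 m and value of joint each of power_key, zero_key below 0.002 m and value of joint cover above 1.5 rad), for 1.3 s.
4. then the zero key is pressed at least 4.5 mm, alone (value of joint zero_key above 0.0045 m and value of joint each of power_key, vent_key below 0.002 m and value of joint cover above 1.5 rad), for 0.1 s.
At the end, for the whole second after the job is handed in: The cover is shut to within 0.04 rad (7 mm at the tab), all keys are up again, and the bystanders are at rest (value of joint cover below 0.04 rad and value of joint each of power_key, vent_key, zero_key below 0.001 m and linear speed of each of test_gauge, tea_mug, oil_bottle below 0.02 m/s); the robot touches nothing.
It fails at once if one of the two inner keys of the row is pressed (3 mm or more) (value of joint any of inner_key_left, inner_key_right above 0.003 m).
It fails at once if the cover is flung open or slammed (faster than 2.5 rad/s) (velocity of joint cover above 2.5 rad/s or velocity of joint cover below -2.5 rad/s).
It fails at once if the gauge, the mug or the oil bottle is moved by more than 25 mm (distance of any of test_gauge, tea_mug, oil_bottle from where it was at the start of the episode above 0.025 m).
It also fails if it takes over 72 s, if anything falls off the work surface, if the arm or the gripper's body presses on something with over 40 N, if the wrist force passes 120 N, or if a joint passes its speed limit or range.

## Working session

There is one attempt and no reset: what is moved stays moved. The work goes in short steps, Python scripts to look and compute and a shell command to move; the robot and the scene stay as the last step left them, time stands still between calls to the robot, and variables do not carry over. Pictures are saved under pics/ and viewed, at most 10 in all, crops included, and the job is handed in when it is done.

```bash
mkdir -p pics; python3 - <<'E'
from cell import bot,vision
import cv2,numpy as np
for n in("scene","top"):
    im=vision.get_image(n); cv2.imwrite(f"pics/{n}0.png",im[:,:,::-1]); c=vision.get_calibration(n); print(n,c)
s=bot.sense(); print(s["time"],s["eef_pos"],np.round(s["eef_rot"],3),s["grip_width"],bot.pinch_z)
E
```

```text
scene {'fx': 519.314315138084, 'fy': 519.314315138084, 'cx': 312.1175931255549, 'cy': 191.58975062808113, 'dist_coeffs': array([-0.1013931,  0.       ,  0.       ,  0.       ,  0.       ]), 'position': array([0.14378173, 0.77303839, 0.87303202]), 'orientation': array([[-0.89916503, -0.28653557,  0.33075612],
       [-0.43742319,  0.56643475, -0.69843584],
       [ 0.01277495, -0.77268948, -0.63465562]])}
top {'fx': 445.41134837893355, 'fy': 445.41134837893355, 'cx': 321.7299914352849, 'cy': 198.89719264697436, 'dist_coeffs': array([-0.05620796,  0.        ,  0.        ,  0.        ,  0.        ]), 'position': array([ 0.46632076, -0.12752247,  1.28550877]), 'orientation': array([[-0.00860728, -0.99647255,  0.08347672],
       [-0.99994629,  0.00905907,  0.00503498],
       [-0.00577344, -0.0834289 , -0.99649701]])}
0.1 [ 0.25444281 -0.51500385  0.23043696] [[ 0.897  0.443 -0.001]
 [ 0.443 -0.897  0.002]
 [ 0.    -0.002 -1.   ]] 0.08541643817684967 0.0187
```

View pics/scene0.png

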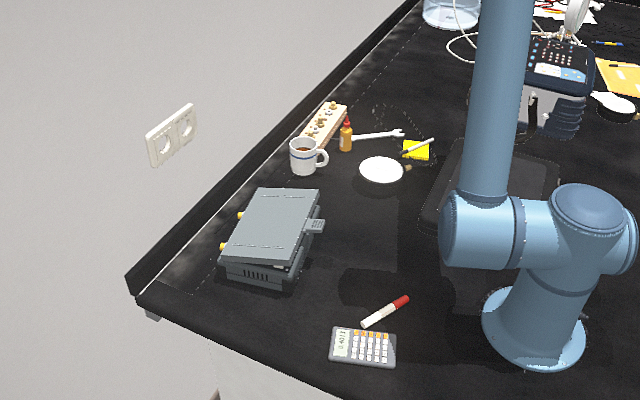

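View pics/top0.png

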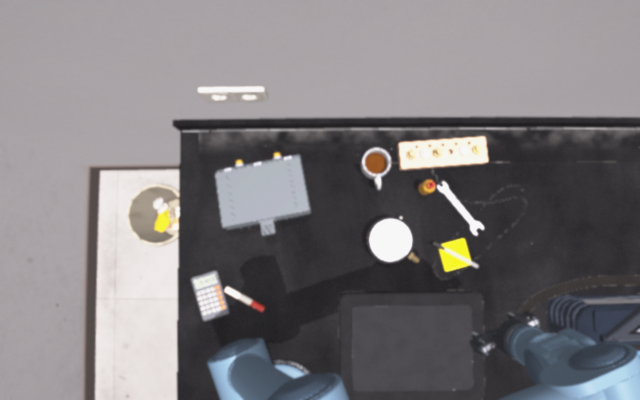

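The scene view shows the calibrator near (270,235) with its tab at (315,226), cover slightly ajar. In the top view the cover spans (215–310, 155–230) with the tab at (267,227). The gauge is at (390,240), the mug at (376,163) and the bottle at (428,187).

```bash
python3 - <<'E'
import cv2,numpy as np
a=cv2.imread("pics/scene0.png")[170:300,205:345]; b=cv2.imread("pics/top0.png")[145:245,205:320]
a=cv2.resize(a,None,fx=4,fy=4,interpolation=cv2.INTER_CUBIC)[:, :400] if 0 else cv2.resize(a,(390,362),interpolation=cv2.INTER_CUBIC)
b=cv2.resize(b,(400,348),interpolation=cv2.INTER_CUBIC)
o=np.zeros((362,790,3),np.uint8); o[:,:390]=a; o[:348,390:]=b
cv2.imwrite("pics/crop0.png",o)
E
cat > h.py <<'E'
import numpy as np,cv2
from cell import bot,vision
def ray(n,uv):
    c=vision.get_calibration(n);K=np.array([[c["fx"],0,c["cx"]],[0,c["fy"],c["cy"]],[0,0,1]])
    p=cv2.undistortPoints(np.array([[uv]],float),K,c["dist_coeffs"])[0,0]
    d=c["orientation"]@np.array([p[0],p[1],1]);return c["position"],d/np.linalg.norm(d)
def onz(n,uv,z):
    o,d=ray(n,uv);return o+d*(z-o[2])/d[2]
def tri(us,ut):
    o,d=ray("scene",us);p,e=ray("top",ut)
    t=np.linalg.lstsq(np.c_[d,-e],p-o,rcond=None)[0]
    A,B=o+d*t[0],p+e*t[1];return (A+B)/2,np.linalg.norm(A-B)
def proj(n,P):
    c=vision.get_calibration(n);K=np.array([[c["fx"],0,c["cx"]],[0,c["fy"],c["cy"]],[0,0,1]])
    R=c["orientation"].T;return cv2.projectPoints(np.array([P],float),cv2.Rodrigues(R)[0],-R@c["position"],K,c["dist_coeffs"])[0][0,0]
E
```

```text
(no output)
```

View pics/crop0.png

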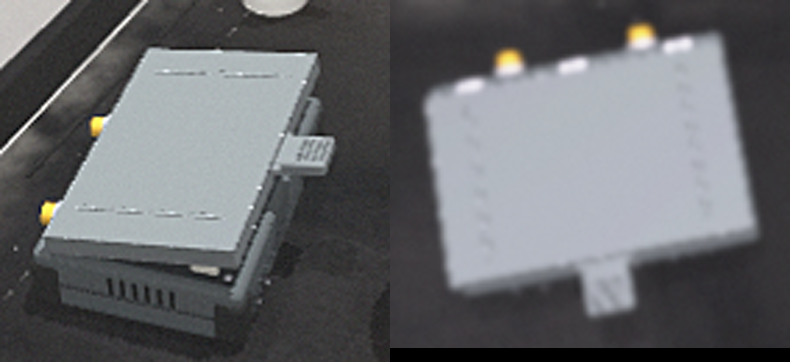

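The crop shows the cover ajar: its four upper corners are visible in both views, and so is the tab, with its end at crop (330,158) in scene and (609,308) in top.

```bash
python3 - <<'E'
from h import *
S=lambda u,v:(205+(u+.5)/2.786-.5,170+(v+.5)/2.785-.5)
T=lambda u,v:(205+(u-390+.5)/3.478-.5,145+(v+.5)/3.48-.5)
P={}
for k,s,t in[("BL",(46,238),(425,95)),("BR",(150,48),(720,36)),("FL",(238,249),(448,284)),("FR",(319,55),(753,228)),("tabL",(325,174),(586,314)),("tabR",(334,143),(635,306))]:
    p,e=tri(S(*s),T(*t));P[k]=p;print(k,p.round(4),round(e,4))
d=lambda a,b:np.linalg.norm(P[a]-P[b]).round(4)
print("widths",d("BL","BR"),d("FL","FR"),"depth",d("BL","FL"),d("BR","FR"),"tab",d("tabL","tabR"))
m=(P["BL"]+P["BR"])/2;f=(P["FL"]+P["FR"])/2
y=P["BL"]-P["BR"]+P["FL"]-P["FR"];yaw=np.arctan2(-y[0],y[1]);x=np.array([np.cos(yaw),np.sin(yaw),0])
th=np.arctan2(f[2]-m[2],(m-f)@x);print("yaw",yaw,"angle",th)
# hinge: back top corner is at r=?(tab end 196 mm out incl. 41 => edge 155) so back edge on the hinge line, 20mm up the normal
n=np.cos(th)*np.array([0,0,1])+np.sin(th)*x
for th2 in (th,):
    print("hinge via back",m-0.02*n,"via front",f-.02*n-.155*(np.sin(th)*np.array([0,0,1])-np.cos(th)*x))
print("tabend pred r .196:",(P["tabL"]+P["tabR"])/2)
for k,uv,z in(("gauge",(390,240),.03),("mug",(376,162),.086),("bottle",(428,187),.11)):print(k,onz("top",uv,z).round(3))
E
```

```text
BL [0.6422 0.1715 0.0742] 0.0063
BR [ 0.6874 -0.0623  0.0744] 0.0048
FL [0.4916 0.1439 0.1082] 0.0064
FR [ 0.5345 -0.0879  0.1037] 0.0023
tabL [0.4695 0.0398 0.1028] 0.0034
tabR [0.477  0.0031 0.1015] 0.0001
widths 0.2381 0.2358 depth 0.1568 0.1578 tab 0.0374
yaw 0.18706414445786815 angle 0.20246671128230762
hinge via back [0.66084189 0.05384138 0.05473254] via front [0.65830788 0.05548788 0.05518079]
tabend pred r .196: [0.47325132 0.02142143 0.10215942]
gauge [ 0.454 -0.312  0.03 ]
mug [ 0.666 -0.27   0.086]
bottle [ 0.594 -0.404  0.11 ]
```

The triangulated sizes match the given ones: 238 × 157 mm cover and 37 mm tab. The hinge is at about (0.660, 0.0545, 0.06), the yaw is 0.187 rad and the cover is ajar by about 0.2 rad. I'll move above the tab, then turn.

```bash
python3 -m crank '[2.78,-2.37,0,0,0,0,0.8, 2.78,-2.37,0,0,0,0,0.8, 2.78,-2.37,0,0,0,0,0.8, 2.78,-2.37,0,0,0,0,0.8, 2.78,-2.37,0,0,0,0,0.8, 2.78,-2.37,0,0,0,0,0.8, 2.78,-2.37,0,0,0,0,0.8, 2.78,-2.37,0,0,0,0,0.8]' 30
python3 -m crank '[2.78,-2.37,0,0,0,0,0.8, 2.78,-2.37,0,0,0,0,0.8, 2.78,-2.37,0,0,0,0,0.8, 2.78,-2.37,0,0,0,0,0.8, 2.78,-2.37,0,0,0,0,0.8, 2.78,-2.37,0,0,0,0,0.8, 2.78,-2.37,0,0,0,0,0.8, 2.78,-2.37,0,0,0,0,0.8]'
python3 -m crank '[0,0,0,0,0,-1,0.8, 0,0,0,0,0,-1,0.8, 0,0,0,0,0,-1,0.8, 0,0,0,0,0,-1,0.8, 0,0,0,0,0,-1,0.8, 0,0,0,0,0,-1,0.8, 0,0,0,0,0,-1,0.8, 0,0,0,0,0,-1,0.8]'
python3 -m crank '[0,0,0,0,0,-1,0.8, 0,0,0,0,0,-1,0.8, 0,0,0,0,0,-1,0.8, 0,0,0,0,0,-1,0.8, 0,0,0,0,0,-1,0.8, 0,0,0,0,0,-1,0.8, 0,0,0,0,0,-1,0.8, 0,0,0,0,0,-1,0.8]'
python3 -m crank '[0,0,0,0,0,-1,0.8, 0,0,0,0,0,-1,0.8, 0,0,0,0,0,-1,0.8, 0,0,0,0,0,-1,0.8, 0,0,0,0,0,-0.55,0.8, 0,0,0,0,0,0,0.8]'
python3 -c "
from cell import bot;import numpy as np;s=bot.sense();print(s['joint_positions'].round(3) if hasattr(s['joint_positions'],'round') else s['joint_positions'],np.round(s['eef_pos'],4),np.round(s['eef_rot'],3),s['wrist_force'])"
```

```text
time: 0.9
eef_pos: [0.3702, -0.2454, 0.231]
eef_rot: [[0.897, 0.443, -0.0], [0.443, -0.897, 0.0], [-0.0, -0.001, -1.0]]
wrist_force: [0.6, 0.7, 0.3]
grip_width: 0.0684
grip_force: 0.0
time: 1.7
eef_pos: [0.4856, 0.023, 0.2309]
eef_rot: [[0.897, 0.443, -0.001], [0.443, -0.897, -0.0], [-0.001, -0.0, -1.0]]
wrist_force: [1.2, -0.3, 0.4]
grip_width: 0.0685
grip_force: 0.0
time: 2.5
eef_pos: [0.4851, 0.0214, 0.2308]
eef_rot: [[-0.011, 1.0, -0.001], [1.0, 0.011, -0.0], [0.0, -0.001, -1.0]]
wrist_force: [0.5, -0.6, 0.5]
grip_width: 0.0684
grip_force: 0.0
time: 3.3
eef_pos: [0.4851, 0.0214, 0.2308]
eef_rot: [[-0.903, 0.429, -0.001], [0.429, 0.903, 0.0], [0.001, -0.0, -1.0]]
wrist_force: [-0.3, 0.4, 0.4]
grip_width: 0.0683
grip_force: 0.0
time: 3.9
eef_pos: [0.4851, 0.0214, 0.2309]
eef_rot: [[-0.983, -0.185, -0.001], [-0.185, 0.983, 0.0], [0.001, 0.0, -1.0]]
wrist_force: [0.0, -0.2, 1.2]
grip_width: 0.0683
grip_force: 0.0
[-0.087  0.197 -0.166  1.209 -0.    -0.273] [0.4851 0.0214 0.2309] [[-0.983 -0.185 -0.001]
 [-0.185  0.983  0.   ]
 [ 0.001  0.    -1.   ]] [ 0.0331088  -0.18896949  1.16563848]
```

```bash
python3 -m crank '[0,0,2,0,0,0,0.8, 0,0,2,0,0,0,0.8, 0,0,2,0,0,0,0.8, 0,0,2,0,0,0,0.8, 0,0,2,0,0,0,0.8, 0,0,2,0,0,0,0.8, 0,0,1.5,0,0,0,0.8, 0,0,0.7,0,0,0,0.8]'
python3 -m crank '[0,0,0,0,0,0,0.3, 0,0,0,0,0,0,0.3, 0,0,0,0,0,0,0.3, 0,0,0,0,0,0,0.3, 0,0,0,0,0,0,0.3, 0,0,0,0,0,0,0.3]' 30
python3 - <<'E'
from h import *
a=cv2.resize(vision.get_image("scene")[150:310,205:365],(395,395));b=cv2.resize(vision.get_image("top")[130:290,190:350],(395,395))
cv2.imwrite("pics/g1.png",np.hstack([a,b])[:,:,::-1])
E
```

```text
time: 4.7
eef_pos: [0.4841, 0.0215, 0.0876]
eef_rot: [[-0.983, -0.184, -0.003], [-0.184, 0.983, 0.0], [0.003, 0.001, -1.0]]
wrist_force: [-0.2, 0.4, -0.4]
grip_width: 0.068
grip_force: 0.0
time: 5.3
eef_pos: [0.4858, 0.0218, 0.0897]
eef_rot: [[-0.983, -0.186, 0.001], [-0.186, 0.983, 0.001], [-0.001, 0.001, -1.0]]
wrist_force: [-1.4, 4.0, 0.5]
grip_width: 0.0355
grip_force: 34.0
```

View pics/g1.png

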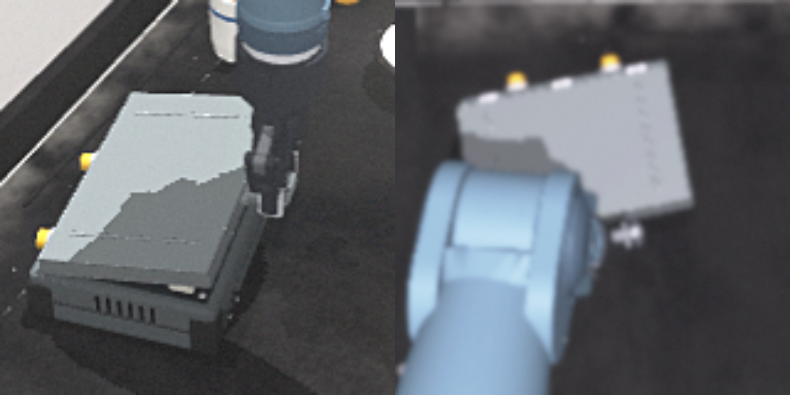

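The scene view shows the pads on either side of the tab at about crop (270,180), with the cover still ajar. Grip width is 35.5 mm, which fits the 36 mm tab. Next I'll work out the arc rows.

```bash
python3 - <<'E'
import numpy as np
ph=np.radians(np.r_[15.3,17,20,np.arange(24,105,4),105]);R=18.33
for a,b in zip(ph,ph[1:]):print(round(np.degrees(b)),round(R*(np.cos(b)-np.cos(a)),2),round(-R*(np.sin(b)-np.sin(a)),2))
E
```

```text
17 -0.15 -0.52
20 -0.3 -0.91
24 -0.48 -1.19
28 -0.56 -1.15
32 -0.64 -1.11
36 -0.72 -1.06
40 -0.79 -1.01
44 -0.86 -0.95
48 -0.92 -0.89
52 -0.98 -0.82
56 -1.04 -0.75
60 -1.09 -0.68
64 -1.13 -0.6
68 -1.17 -0.52
72 -1.2 -0.44
76 -1.23 -0.35
80 -1.25 -0.27
84 -1.27 -0.18
88 -1.28 -0.09
92 -1.28 -0.0
96 -1.28 0.09
100 -1.27 0.18
104 -1.25 0.27
105 -0.31 0.08
```

```bash
python3 -m crank '[-0.15,0,-0.52,0,0,0,0.3, -0.3,0,-0.91,0,0,0,0.3, -0.48,0,-1.19,0,0,0,0.3, -0.56,0,-1.15,0,0,0,0.3, -0.64,0,-1.11,0,0,0,0.3, -0.72,0,-1.06,0,0,0,0.3, -0.79,0,-1.01,0,0,0,0.3, 0,0,0,0,0,0,0.3]'
```

```text
time: 6.2
eef_pos: [0.521, 0.0284, 0.1599]
eef_rot: [[-0.983, -0.186, -0.001], [-0.186, 0.983, 0.0], [0.001, 0.0, -1.0]]
wrist_force: [-3.1, 3.3, 2.0]
grip_width: 0.0352
grip_force: 33.6
```

```bash
python3 -m crank '[-0.86,0,-0.95,0,0,0,0.3, -0.92,0,-0.89,0,0,0,0.3, -0.98,0,-0.82,0,0,0,0.3, -1.04,0,-0.75,0,0,0,0.3, -1.09,0,-0.68,0,0,0,0.3, -1.13,0,-0.6,0,0,0,0.3, -1.17,0,-0.52,0,0,0,0.3, 0,0,0,0,0,0,0.3]'
python3 - <<'E'
from h import *
a=cv2.resize(vision.get_image("scene")[110:310,185:385],(395,395));b=cv2.resize(vision.get_image("top")[110:290,170:350],(395,395))
cv2.imwrite("pics/g2.png",np.hstack([a,b])[:,:,::-1])
E
```

```text
time: 7.0
eef_pos: [0.592, 0.0417, 0.2117]
eef_rot: [[-0.983, -0.186, -0.001], [-0.186, 0.983, -0.0], [0.001, -0.0, -1.0]]
wrist_force: [-3.8, 2.9, 2.9]
grip_width: 0.0348
grip_force: 33.1
```

View pics/g2.png

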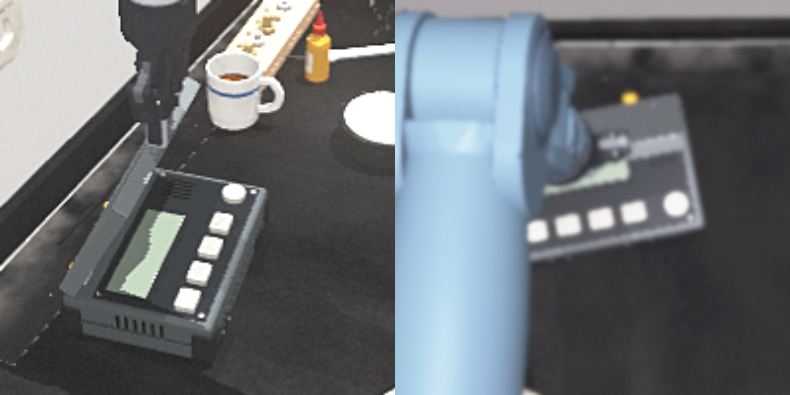

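The cover follows the arm. The keys are now visible in the scene crop: vent (187,299), zero (221,222), power (234,192). The top crop shows zero (634,211) and power (676,204).

```bash
python3 -m crank '[-1.2,0,-0.44,0,0,0,0.3, -1.23,0,-0.35,0,0,0,0.3, -1.25,0,-0.27,0,0,0,0.3, -1.27,0,-0.18,0,0,0,0.3, -1.28,0,-0.09,0,0,0,0.3, -1.28,0,0,0,0,0,0.3, -1.28,0,0.09,0,0,0,0.3, 0,0,0,0,0,0,0.3]'
python3 -m crank '[-0.64,0,0.09,0,0,0,0.3, -0.64,0,0.09,0,0,0,0.3, -0.62,0,0.13,0,0,0,0.3, -0.62,0,0.14,0,0,0,0.3, 0,0,0,0,0,0,0.3]'
python3 - <<'E'
from h import *
S=lambda u,v:(185+(u+.5)/1.975-.5,110+(v+.5)/1.975-.5)
T=lambda u,v:(170+(u-395+.5)/2.194-.5,110+(v+.5)/2.194-.5)
H=np.array([.6595,.0545,0]);X=np.array([.9826,.186,0]);Y=np.array([-.186,.9826,0])
for k,s,t,y in(("vent",(187,299),0,.09),("inL",(199,272),(568,225),.048),("inR",(210,247),(600,218),.006),("zero",(221,222),(634,211),-.036),("power",(234,192),(676,204),-.09)):
    print(k,onz("scene",S(*s),.07).round(4),t and onz("top",T(*t),.07).round(4),(H-.12*X+y*Y).round(4))
E
```

```text
time: 7.9
eef_pos: [0.6795, 0.0581, 0.2237]
eef_rot: [[-0.983, -0.186, 0.002], [-0.186, 0.983, 0.0], [-0.002, -0.0, -1.0]]
wrist_force: [-0.9, 3.9, 2.2]
grip_width: 0.0352
grip_force: 32.1
time: 8.4
eef_pos: [0.7047, 0.0628, 0.2192]
eef_rot: [[-0.983, -0.186, 0.003], [-0.186, 0.983, 0.0], [-0.003, -0.0, -1.0]]
wrist_force: [0.7, 4.7, 3.8]
grip_width: 0.0354
grip_force: 31.2
vent [0.5229 0.1269 0.07  ] 0 [0.5248 0.1206 0.    ]
inL [0.5305 0.0858 0.07  ] [0.5332 0.0793 0.07  ] [0.5327 0.0793 0.    ]
inR [0.5379 0.0458 0.07  ] [0.5416 0.0392 0.07  ] [0.5405 0.0381 0.    ]
zero [0.5458 0.0036 0.07  ] [ 0.55   -0.0033  0.07  ] [ 0.5483 -0.0032  0.    ]
power [ 0.556 -0.05   0.07 ] [ 0.5583 -0.0558  0.07  ] [ 0.5583 -0.0563  0.    ]
```

```bash
python3 -m crank '[-0.4,0,0.1,0,0,0,0.3, 0,0,0,0,0,0,0.3, -0.3,0,0.08,0,0,0,0.3, 0,0,0,0,0,0,0.3, 0,0,0,0,0,0,0.3]'
```

```text
time: 8.9
eef_pos: [0.7109, 0.0639, 0.2176]
eef_rot: [[-0.983, -0.186, 0.002], [-0.186, 0.983, 0.0], [-0.002, -0.0, -1.0]]
wrist_force: [-1.1, 3.3, 5.8]
grip_width: 0.035
grip_force: 30.9
```

```bash
python3 -m crank '[-0.4,0,0.1,0,0,0,0.3, 0,0,0,0,0,0,0.3, -0.3,0,0.08,0,0,0,0.3, 0,0,0,0,0,0,0.3, 0,0,0,0,0,0,0.3]'
python3 - <<'E'
from h import *
a=cv2.resize(vision.get_image("scene")[80:280,165:365],(395,395));b=cv2.resize(vision.get_image("top")[110:290,170:350],(395,395))
cv2.imwrite("pics/g3.png",np.hstack([a,b])[:,:,::-1])
E
```

```text
time: 9.4
eef_pos: [0.7149, 0.0647, 0.2162]
eef_rot: [[-0.983, -0.185, -0.003], [-0.185, 0.983, -0.001], [0.003, -0.0, -1.0]]
wrist_force: [-9.8, 1.9, 11.0]
grip_width: 0.0357
grip_force: 30.6
```

View pics/g3.png

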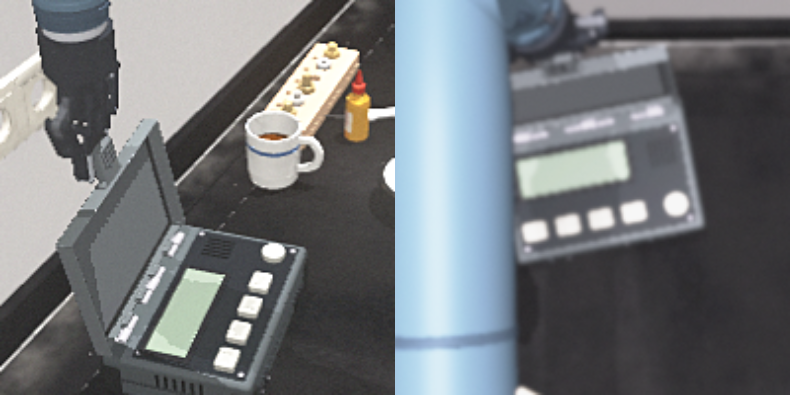

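The wrist force in x rose to −9.8 N, and the picture shows the cover leaning back past upright, so it is at its stop. I'll release, rise, and go over the power key with the fingers shut.

```bash
python3 -m crank '[0,0,0,0,0,0,0.8, 0,0,0,0,0,0,0.8, 0,0,0,0,0,0,0.8, 0,0,0,0,0,0,0.8, 0,0,-1,0,0,0,0.8, 0,0,-2,0,0,0,0.8, 0,0,-2,0,0,0,0.8, 0,0,-2,0,0,0,0.8]'
python3 -m crank '[2.2,-1.1,0,0,0,0,0, 2.2,-1.1,0,0,0,0,0, 2.2,-1.1,0,0,0,0,0, 2.2,-1.1,0,0,0,0,0, 2.2,-1.1,0,0,0,0,0, 2.2,-1.1,0,0,0,0,0, 2.2,-1.1,0,0,0,0,0, 2.2,-1,0,0,0,0,0]'
python3 -m crank '[0,0,3,0,0,0,0, 0,0,3,0,0,0,0, 0,0,3,0,0,0,0, 0,0,3,0,0,0,0, 0,0,3,0,0,0,0, 0,0,2,0,0,0,0, 0,0,1,0,0,0,0, 0,0,0,0,0,0,0]'
```

```text
time: 10.3
eef_pos: [0.7169, 0.0648, 0.2857]
eef_rot: [[-0.983, -0.185, 0.0], [-0.185, 0.983, -0.001], [0.0, -0.001, -1.0]]
wrist_force: [-0.0, 0.4, 0.9]
grip_width: 0.0683
grip_force: 0.0
time: 11.1
eef_pos: [0.5593, -0.0539, 0.2851]
eef_rot: [[-0.983, -0.185, 0.0], [-0.185, 0.983, -0.001], [-0.0, -0.001, -1.0]]
wrist_force: [0.7, -0.4, -0.3]
grip_width: -0.0
grip_force: 0.0
time: 11.9
eef_pos: [0.559, -0.053, 0.1038]
eef_rot: [[-0.983, -0.185, -0.003], [-0.185, 0.983, 0.0], [0.003, 0.001, -1.0]]
wrist_force: [-0.2, -0.1, 0.5]
grip_width: -0.0001
grip_force: 0.0
```

```bash
python3 -m crank '[0,0,1.5,0,0,0,0, 0,0,1,0,0,0,0, 0,0,0.6,0,0,0,0, 0,0,0,0,0,0,0, 0,0,0,0,0,0,0]'
python3 - <<'E'
from h import *
a=cv2.resize(vision.get_image("scene")[120:280,185:345],(395,395));b=cv2.resize(vision.get_image("top")[110:290,170:350],(395,395))
cv2.imwrite("pics/g4.png",np.hstack([a,b])[:,:,::-1])
E
```

```text
time: 12.4
eef_pos: [0.5604, -0.0531, 0.0747]
eef_rot: [[-0.983, -0.185, 0.001], [-0.185, 0.983, -0.0], [-0.001, -0.0, -1.0]]
wrist_force: [0.6, 0.7, -0.2]
grip_width: 0.0002
grip_force: 0.0
```

View pics/g4.png

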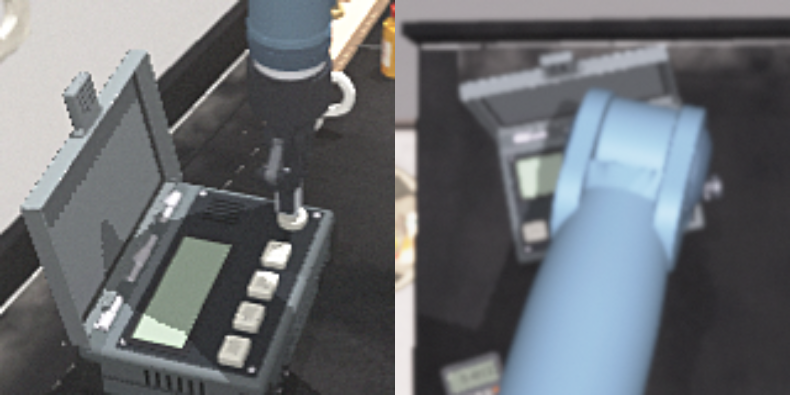

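The picture shows the fingertips centred over the power key (292,218) and the cover still open. Pressing now.

```bash
python3 -m crank '[0,0,0.4,0,0,0,0, 0,0,0.2,0,0,0,0, 0,0,0.2,0,0,0,0, 0,0,0,0,0,0,0]'
python3 -m crank '[0,0,0.15,0,0,0,0, 0,0,0,0,0,0,0, 0,0,0,0,0,0,0]'
python3 -m crank '[0,0,0.1,0,0,0,0, 0,0,0,0,0,0,0, 0,0,0,0,0,0,0]'
```

```text
time: 12.9
eef_pos: [0.5607, -0.0532, 0.0665]
eef_rot: [[-0.983, -0.185, 0.001], [-0.185, 0.983, -0.0], [-0.001, -0.001, -1.0]]
wrist_force: [0.9, 0.1, 3.2]
grip_width: -0.0001
grip_force: 1.8
time: 13.2
eef_pos: [0.5607, -0.0532, 0.0651]
eef_rot: [[-0.983, -0.185, 0.001], [-0.185, 0.983, -0.0], [-0.001, -0.001, -1.0]]
wrist_force: [1.9, 0.3, 4.2]
grip_width: 0.0002
grip_force: 2.2
time: 13.5
eef_pos: [0.5607, -0.0532, 0.0641]
eef_rot: [[-0.983, -0.185, 0.001], [-0.185, 0.983, -0.0], [-0.001, -0.001, -1.0]]
wrist_force: [1.9, -0.2, 6.5]
grip_width: 0.0
grip_force: 2.6
```

```bash
python3 -m crank '[0,0,0.1,0,0,0,0, 0,0,0,0,0,0,0, 0,0,0,0,0,0,0]'
```

```text
time: 13.8
eef_pos: [0.5607, -0.0532, 0.064]
eef_rot: [[-0.983, -0.185, 0.002], [-0.185, 0.983, -0.001], [-0.002, -0.001, -1.0]]
wrist_force: [-0.7, 0.2, 11.7]
grip_width: 0.0002
grip_force: 5.7
```

Power is bottomed at 64 mm with 11.7 N. Now the vent key: up 4 cm, 18 cm along +y, down.

```bash
python3 -m crank '[0,0,-1,0,0,0,0, 0,0,-3,0,0,0,0, 0.05,3,0,0,0,0,0, 0.05,3,0,0,0,0,0, 0.05,3,0,0,0,0,0, 0.05,3,0,0,0,0,0, 0,3,0,0,0,0,0, 0,3,0,0,0,0,0]'
python3 -m crank '[0,0,0,0,0,0,0, 0,0,1.5,0,0,0,0, 0,0,1,0,0,0,0, 0,0,0.5,0,0,0,0, 0,0,0,0,0,0,0, 0,0,0,0,0,0,0]'
python3 - <<'E'
from h import *
a=cv2.resize(vision.get_image("scene")[140:280,205:345],(395,395))
cv2.imwrite("pics/g5.png",a[:,:,::-1])
E
```

```text
time: 14.6
eef_pos: [0.5227, 0.1244, 0.1018]
eef_rot: [[-0.983, -0.185, -0.003], [-0.185, 0.983, -0.001], [0.003, 0.0, -1.0]]
wrist_force: [0.0, -0.1, -0.3]
grip_width: -0.0002
grip_force: 0.0
time: 15.2
eef_pos: [0.5246, 0.1229, 0.0726]
eef_rot: [[-0.983, -0.185, -0.001], [-0.185, 0.983, -0.0], [0.001, -0.0, -1.0]]
wrist_force: [-0.2, -0.7, -0.4]
grip_width: 0.0004
grip_force: 0.0
```

View pics/g5.png

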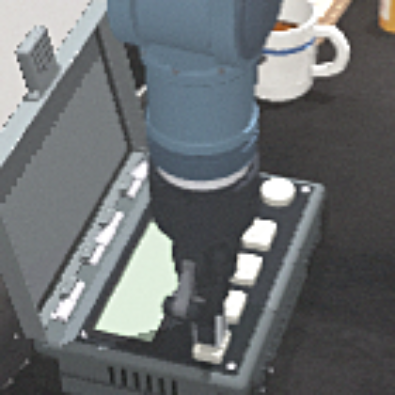

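The fingertip is over the vent key at (212,345), clear of its neighbour at (236,305). Press and hold.

```bash
python3 -m crank '[0,0,0.3,0,0,0,0, 0,0,0.2,0,0,0,0, 0,0,0.2,0,0,0,0, 0,0,0.15,0,0,0,0, 0,0,0.1,0,0,0,0, 0,0,0,0,0,0,0, 0,0,0,0,0,0,0]'
python3 -m crank '[0,0,0,0,0,0,0, 0,0,0,0,0,0,0, 0,0,0,0,0,0,0, 0,0,0,0,0,0,0, 0,0,0,0,0,0,0, 0,0,0,0,0,0,0, 0,0,0,0,0,0,0, 0,0,0,0,0,0,0]'
```

```text
time: 15.95
eef_pos: [0.5256, 0.1233, 0.064]
eef_rot: [[-0.983, -0.185, 0.002], [-0.185, 0.983, -0.0], [-0.002, -0.001, -1.0]]
wrist_force: [0.2, -0.8, 7.1]
grip_width: 0.0002
grip_force: 3.5
time: 16.75
eef_pos: [0.5255, 0.1233, 0.064]
eef_rot: [[-0.983, -0.185, 0.002], [-0.185, 0.983, -0.0], [-0.002, -0.001, -1.0]]
wrist_force: [0.3, -0.7, 6.6]
grip_width: 0.0002
grip_force: 3.4
```

```bash
python3 -m crank '[0,0,0,0,0,0,0, 0,0,0,0,0,0,0, 0,0,0,0,0,0,0, 0,0,0,0,0,0,0, 0,0,0,0,0,0,0, 0,0,0,0,0,0,0, 0,0,0,0,0,0,0, 0,0,0,0,0,0,0]'
python3 -m crank '[0,0,0,0,0,0,0, 0,0,-1,0,0,0,0, 0,0,-3,0,0,0,0, 0,-3,0,0,0,0,0, 0,-3,0,0,0,0,0, 0,-3,0,0,0,0,0, 0,-3,0,0,0,0,0, 0,-0.6,0,0,0,0,0]'
python3 -m crank '[0,0,0,0,0,0,0, 0,0,1.5,0,0,0,0, 0,0,1,0,0,0,0, 0,0,0.5,0,0,0,0, 0,0,0,0,0,0,0, 0,0,0,0,0,0,0]'
```

```text
time: 17.55
eef_pos: [0.5256, 0.1234, 0.064]
eef_rot: [[-0.983, -0.185, 0.002], [-0.185, 0.983, -0.0], [-0.002, -0.001, -1.0]]
wrist_force: [-0.1, -1.1, 6.8]
grip_width: -0.0001
grip_force: 3.4
time: 18.35
eef_pos: [0.5481, -0.0028, 0.1031]
eef_rot: [[-0.983, -0.182, -0.001], [-0.182, 0.983, -0.001], [0.001, -0.0, -1.0]]
wrist_force: [-0.1, 0.7, -0.4]
grip_width: 0.0003
grip_force: 0.0
time: 18.95
eef_pos: [0.5479, 0.0001, 0.0733]
eef_rot: [[-0.983, -0.186, -0.0], [-0.186, 0.983, 0.0], [0.0, 0.0, -1.0]]
wrist_force: [-0.1, -0.6, -0.3]
grip_width: 0.0002
grip_force: 0.0
```

```bash
python3 -m crank '[0,0,0.3,0,0,0,0, 0,0,0.2,0,0,0,0, 0,0,0.2,0,0,0,0, 0,0,0.15,0,0,0,0, 0,0,0.15,0,0,0,0, 0,0,0,0,0,0,0, 0,0,0,0,0,0,0, 0,0,0,0,0,0,0]'
```

```text
time: 19.75
eef_pos: [0.5488, -0.0003, 0.064]
eef_rot: [[-0.983, -0.186, 0.002], [-0.186, 0.983, 0.0], [-0.002, -0.0, -1.0]]
wrist_force: [-0.7, 1.7, 6.8]
grip_width: -0.0004
grip_force: 3.6
```

All three keys bottomed. Back over the open tab.

```bash
python3 -m crank '[0,0,-1,0,0,0,0, 0,0,-3,0,0,0,0, 0,0,-4,0,0,0,0, 0,0,-4,0,0,0,0, 0,0,-4,0,0,0,0.8, 0,0,-4,0,0,0,0.8, 0,0,-2.4,0,0,0,0.8, 0,0,0,0,0,0,0.8]'
python3 -m crank '[-2.2,0.4,0,0,0,0,0.8, -2.2,0.4,0,0,0,0,0.8, -2.2,0.4,0,0,0,0,0.8, -2.2,0.4,0,0,0,0,0.8, -2.2,0.4,0,0,0,0,0.8, -2.2,0.5,0,0,0,0,0.8, -2.2,0.4,0,0,0,0,0.8, -2.1,0.4,0,0,0,0,0.8]'
python3 -m crank '[0,0,0,0,0,0,0.8, 0,0,2,0,0,0,0.8, 0,0,2,0,0,0,0.8, 0,0,1.6,0,0,0,0.8, 0,0,1.2,0,0,0,0.8, 0,0,0,0,0,0,0.8]'
python3 -m crank '[0,0,0,0,0,0,0.3, 0,0,0,0,0,0,0.3, 0,0,0,0,0,0,0.3, 0,0,0,0,0,0,0.3, 0,0,0,0,0,0,0.3, 0,0,0,0,0,0,0.3]' 30
```

```text
time: 20.55
eef_pos: [0.5496, -0.0008, 0.2914]
eef_rot: [[-0.983, -0.185, 0.007], [-0.185, 0.983, -0.001], [-0.006, -0.003, -1.0]]
wrist_force: [0.2, 1.2, 0.6]
grip_width: 0.058
grip_force: 0.0
time: 21.35
eef_pos: [0.7139, 0.0647, 0.2853]
eef_rot: [[-0.983, -0.185, -0.003], [-0.185, 0.983, -0.001], [0.003, 0.0, -1.0]]
wrist_force: [0.7, -0.2, 0.2]
grip_width: 0.0682
grip_force: 0.0
time: 21.95
eef_pos: [0.7113, 0.064, 0.2163]
eef_rot: [[-0.983, -0.185, -0.006], [-0.185, 0.983, -0.001], [0.006, 0.001, -1.0]]
wrist_force: [-0.5, 0.2, -1.0]
grip_width: 0.0683
grip_force: 0.0
time: 22.55
eef_pos: [0.714, 0.0646, 0.2204]
eef_rot: [[-0.983, -0.186, 0.001], [-0.186, 0.983, 0.0], [-0.001, -0.0, -1.0]]
wrist_force: [-3.2, 0.5, 5.2]
grip_width: 0.0352
grip_force: 30.8
```

```bash
python3 - <<'E'
import numpy as np
ph=np.radians(np.r_[106.1,104,101,np.arange(97,20,-4),17,14,11,8,5,3,2]);R=18.63
for a,b in zip(ph,ph[1:]):print(round(np.degrees(b)),round(R*(np.cos(b)-np.cos(a)),2),round(-R*(np.sin(b)-np.sin(a)),2))
E
```

```text
104 0.66 -0.18
101 0.95 -0.21
97 1.28 -0.2
93 1.3 -0.11
89 1.3 -0.02
85 1.3 0.07
81 1.29 0.16
77 1.28 0.25
73 1.26 0.34
69 1.23 0.42
65 1.2 0.51
61 1.16 0.59
57 1.11 0.67
53 1.07 0.75
49 1.01 0.82
45 0.95 0.89
41 0.89 0.95
37 0.82 1.01
33 0.75 1.07
29 0.67 1.11
25 0.59 1.16
21 0.51 1.2
17 0.42 1.23
14 0.26 0.94
11 0.21 0.95
8 0.16 0.96
5 0.11 0.97
3 0.05 0.65
2 0.01 0.32
```

```bash
python3 -m crank '[0.66,0,-0.18,0,0,0,0.3, 0.95,0,-0.21,0,0,0,0.3, 1.28,0,-0.2,0,0,0,0.3, 1.3,0,-0.11,0,0,0,0.3, 1.3,0,-0.02,0,0,0,0.3, 1.3,0,0.07,0,0,0,0.3, 1.29,0,0.16,0,0,0,0.3, 0,0,0,0,0,0,0.3]'
python3 -m crank '[1.28,0,0.25,0,0,0,0.3, 1.26,0,0.34,0,0,0,0.3, 1.23,0,0.42,0,0,0,0.3, 1.2,0,0.51,0,0,0,0.3, 1.16,0,0.59,0,0,0,0.3, 1.11,0,0.67,0,0,0,0.3, 1.07,0,0.75,0,0,0,0.3, 0,0,0,0,0,0,0.3]'
```

```text
time: 23.35
eef_pos: [0.6341, 0.0496, 0.2252]
eef_rot: [[-0.983, -0.185, 0.002], [-0.185, 0.983, 0.0], [-0.002, -0.0, -1.0]]
wrist_force: [-1.1, 1.4, 5.9]
grip_width: 0.0353
grip_force: 34.3
time: 24.15
eef_pos: [0.5514, 0.0341, 0.1884]
eef_rot: [[-0.983, -0.185, -0.002], [-0.185, 0.983, -0.0], [0.002, 0.0, -1.0]]
wrist_force: [-4.1, 1.3, 3.5]
grip_width: 0.0352
grip_force: 34.8
```

```bash
python3 -m crank '[1.01,0,0.82,0,0,0,0.3, 0.95,0,0.89,0,0,0,0.3, 0.89,0,0.95,0,0,0,0.3, 0.82,0,1.01,0,0,0,0.3, 0.75,0,1.07,0,0,0,0.3, 0.67,0,1.11,0,0,0,0.3, 0.59,0,1.16,0,0,0,0.3, 0,0,0,0,0,0,0.3]'
python3 -m crank '[0.51,0,1.2,0,0,0,0.3, 0.42,0,1.23,0,0,0,0.3, 0.26,0,0.94,0,0,0,0.3, 0.21,0,0.95,0,0,0,0.3, 0.16,0,0.96,0,0,0,0.3, 0,0,0,0,0,0,0.3]'
```

```text
time: 24.95
eef_pos: [0.4967, 0.0239, 0.1174]
eef_rot: [[-0.983, -0.185, -0.002], [-0.185, 0.983, 0.001], [0.002, 0.001, -1.0]]
wrist_force: [0.8, 1.5, -1.1]
grip_width: 0.0353
grip_force: 33.4
time: 25.55
eef_pos: [0.4819, 0.0211, 0.0648]
eef_rot: [[-0.983, -0.186, -0.0], [-0.186, 0.983, 0.001], [-0.0, 0.001, -1.0]]
wrist_force: [1.7, 3.9, -2.2]
grip_width: 0.0352
grip_force: 33.4
```

```bash
python3 -m crank '[0.05,0,0.5,0,0,0,0.3, 0.05,0,0.5,0,0,0,0.3, 0,0,0.3,0,0,0,0.3, 0,0,0,0,0,0,0.3, 0,0,0,0,0,0,0.3]'
python3 -m crank '[0,0,0.2,0,0,0,0.3, 0,0,0.2,0,0,0,0.3, 0,0,0,0,0,0,0.3, 0,0,0,0,0,0,0.3]'
```

```text
time: 26.05
eef_pos: [0.4814, 0.0209, 0.057]
eef_rot: [[-0.983, -0.186, 0.003], [-0.186, 0.983, 0.0], [-0.003, -0.0, -1.0]]
wrist_force: [-11.1, 6.5, 37.3]
grip_width: 0.0353
grip_force: 38.5
time: 26.45
eef_pos: [0.4825, 0.0211, 0.0547]
eef_rot: [[-0.982, -0.186, 0.005], [-0.186, 0.983, 0.001], [-0.006, -0.0, -1.0]]
wrist_force: [-15.8, 6.6, 50.6]
grip_width: 0.035
grip_force: 42.3
```

The wrist feels 50 N, so the cover is on its seat. I'll ease off, release and rise, then check.

```bash
python3 -m crank '[0,0,-0.5,0,0,0,0.3, 0,0,0,0,0,0,0.8, 0,0,0,0,0,0,0.8, 0,0,0,0,0,0,0.8, 0,0,0,0,0,0,0.8, 0,0,-2,0,0,0,0.8, 0,0,-4,0,0,0,0.8, 0,0,-4,0,0,0,0.8]'
python3 -m crank '[0,-3,-3,0,0,0,0.8, 0,-4,-2,0,0,0,0.8, 0,-4,0,0,0,0,0.8, 0,-4,0,0,0,0,0.8, 0,-4,0,0,0,0,0.8, 0,0,0,0,0,0,0.8]'
python3 - <<'E'
from h import *
a=vision.get_image("scene");b=vision.get_image("top")
a=cv2.resize(a[170:300,205:345],(390,362),interpolation=cv2.INTER_CUBIC); b=cv2.resize(b[145:245,205:320],(400,348),interpolation=cv2.INTER_CUBIC)
o=np.zeros((362,790,3),np.uint8); o[:,:390]=a; o[:348,390:]=b
cv2.imwrite("pics/f1.png",o[:,:,::-1])
E
```

```text
time: 27.25
eef_pos: [0.4793, 0.0203, 0.1538]
eef_rot: [[-0.983, -0.185, -0.004], [-0.185, 0.983, -0.0], [0.004, 0.0, -1.0]]
wrist_force: [0.7, 0.0, 0.4]
grip_width: 0.0684
grip_force: 0.0
time: 27.85
eef_pos: [0.5166, -0.171, 0.2031]
eef_rot: [[-0.984, -0.18, -0.0], [-0.18, 0.984, -0.002], [0.0, -0.002, -1.0]]
wrist_force: [0.4, 0.3, -0.5]
grip_width: 0.0682
grip_force: 0.0
```

View pics/f1.png

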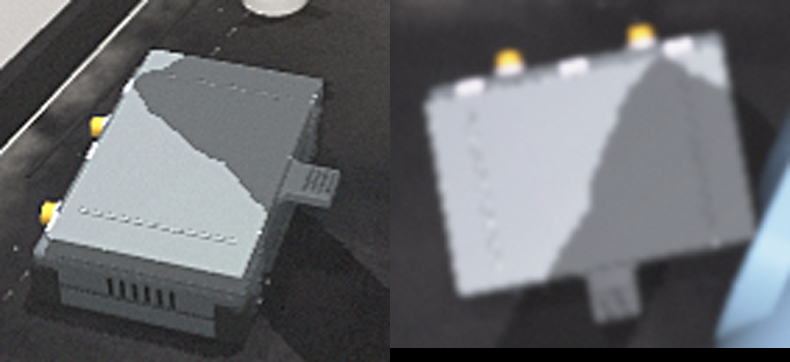

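The cover looks shut, with no gap at the left side (60–220, 250–290). I'll confirm with a light press on the tab, whose top must be at 76 mm if it is shut.

```bash
python3 -m crank '[0,4,0,0,0,0,0, 0,4,0,0,0,0,0, 0,4,0,0,0,0,0, 0,4,0,0,0,0,0, 0,3,0,0,0,0,0, 0,0,0,0,0,0,0, 0,0,3,0,0,0,0, 0,0,3,0,0,0,0]'
python3 -m crank '[0,0,3,0,0,0,0, 0,0,1.5,0,0,0,0, 0,0,1,0,0,0,0, 0,0,0.5,0,0,0,0, 0,0,0,0,0,0,0, 0,0,0,0,0,0,0]'
python3 -m crank '[0,0,0.3,0,0,0,0, 0,0,0.2,0,0,0,0, 0,0,0,0,0,0,0, 0,0,0,0,0,0,0]'
```

```text
time: 28.75
eef_pos: [0.4814, 0.0211, 0.144]
eef_rot: [[-0.982, -0.187, 0.003], [-0.187, 0.982, -0.001], [-0.003, -0.001, -1.0]]
wrist_force: [0.4, -0.2, -0.8]
grip_width: -0.0003
grip_force: 0.0
time: 29.35
eef_pos: [0.4815, 0.0204, 0.0847]
eef_rot: [[-0.983, -0.186, 0.002], [-0.186, 0.983, -0.0], [-0.001, -0.001, -1.0]]
wrist_force: [0.6, -0.1, 0.7]
grip_width: -0.0002
grip_force: 0.0
time: 29.75
eef_pos: [0.4807, 0.0205, 0.079]
eef_rot: [[-0.983, -0.185, 0.0], [-0.185, 0.983, -0.0], [-0.0, -0.0, -1.0]]
wrist_force: [0.9, 0.8, 0.7]
grip_width: 0.0001
grip_force: 0.0
```

```bash
python3 -m crank '[0,0,0.2,0,0,0,0, 0,0,0,0,0,0,0, 0,0,0,0,0,0,0]'
python3 -m crank '[0,0,0.2,0,0,0,0, 0,0,0,0,0,0,0, 0,0,0,0,0,0,0]'
python3 -m crank '[0,0,0.1,0,0,0,0, 0,0,0,0,0,0,0, 0,0,0,0,0,0,0]'
```

```text
time: 30.05
eef_pos: [0.4807, 0.0205, 0.0768]
eef_rot: [[-0.983, -0.185, -0.0], [-0.185, 0.983, -0.0], [0.0, -0.0, -1.0]]
wrist_force: [0.2, 0.6, -0.2]
grip_width: -0.0003
grip_force: 0.0
time: 30.35
eef_pos: [0.4809, 0.0205, 0.0759]
eef_rot: [[-0.983, -0.186, 0.001], [-0.186, 0.983, -0.0], [-0.001, -0.0, -1.0]]
wrist_force: [-3.1, -0.0, 10.2]
grip_width: -0.0006
grip_force: 4.9
time: 30.65
eef_pos: [0.4809, 0.0205, 0.0758]
eef_rot: [[-0.983, -0.186, 0.001], [-0.186, 0.983, -0.0], [-0.001, -0.001, -1.0]]
wrist_force: [-6.0, -0.3, 17.8]
grip_width: 0.0
grip_force: 8.8
```

Hard contact at 76 mm confirms the cover is fully shut. I'll retreat and hand in.

```bash
python3 -m crank '[0,0,-1,0,0,0,0, 0,0,-3,0,0,0,0, 0,0,-4,0,0,0,0, 0,0,-3,0,0,0,0, 0,0,0,0,0,0,0, 0,0,0,0,0,0,0, 0,0,0,0,0,0,0]'
python3 -c "from cell import finish_job;print(finish_job())"
```

```text
time: 31.35
eef_pos: [0.4799, 0.0206, 0.1828]
eef_rot: [[-0.983, -0.185, -0.002], [-0.185, 0.983, 0.0], [0.002, 0.0, -1.0]]
wrist_force: [0.0, -0.0, -0.1]
grip_width: 0.0
grip_force: 0.0
the job is handed in; nothing more can be done
None
```

The job is handed in at 31 s: I swung the cover to its stop, pressed power, vent (held about 2 s) and zero to the bottom in that order, shut the cover again (tab top at 76 mm, its shut height) and did not touch the gauge, mug or bottle; the hand-in returned no verdict.

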